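# Put the sanding blocks away in the locked chest

## Task

Put away all the sanding blocks on the bench: slide the lock bar on the chest's front fully aside so that the lid is free, open the lid until it stands nearly upright, and set every block inside, flat on the chest's floor with its grip up. Then lower the lid fully shut without slamming it and slide the lock bar back home. Leave the other things on the bench where they are.

Things in the scene. Friction and masses are not known exactly. Their poses are not given: they have to be found in the camera images.
- chest: light wooden chest fixed to the bench, 200 (x) x 330 (y) x 90 mm high outside without lid, walls and floor 10 mm thick, so 180 x 310 x 80 mm deep inside. Origin: centre of its underside, on the bench; x points from its front (towards the robot) to the hinges at its back, y to its left, z up
- chest_floor (a point): centre of the chest's inner floor, 10 mm over the bench
- lid (a joint): angle of the chest's flat 12 mm lid (0.5 kg), hinged along the top of the back wall: 0 = closed, grows as the front edge rises, stops at 1.6 rad. Its stiff hinge (0.75 N m of friction) holds it at any angle, so it needs about 6 N at the handle to raise it and up to 3.5 N to lower it. Locked by the lock bar while that is home
- lid_handle (a point): middle of the lid's pull: a round steel bar 12 mm thick and 100 mm long, parallel to the hinge (chest y), held 35 mm ahead of the lid's front edge by an arm 8 mm wide near each end (84 mm clear between the arms). It is 235 mm from the hinge line; level with the lid when closed (about 97 mm over the bench), on top of the upright lid when open
- lid_hinge (a point): middle of the lid's hinge line, 100 mm behind the chest's centre, 90 mm over the bench; the line runs along chest y
- lockbar (a joint): slide of the steel lock bar on the chest's front wall, left of the pull: 0 = home (its tongue lies 4 mm above a steel lug on the lid's front edge and stops the lid), 0.045 m = pushed fully to the chest's left (+y), clear of the lug; clear from about 0.03. Starts home, to within 5 mm. Stays where it is left; 2 N of friction. If it is home while the lid is up, the lug lands on it and the lid cannot shut
- lockbar_tab (a point): point on the lock bar's upright black tab, 18 mm below its top; the tab is 14 mm thick (chest y), 22 mm wide (chest x) and stands 46 mm above the bar's tongue, its top 158 mm over the bench, 119 mm ahead of the chest's centre. At home it is 105 mm left of the pull's middle (chest y)
- block1: hand sanding block: wooden base plate 110 x 60 x 16 mm with a cork sole and, standing on its middle, a wooden grip ridge 80 long x 22 wide x 40 mm high (56 mm high in all, about 0.22 kg). Origin: centre of the underside; x along its length and the ridge, z up. Starts lying on its sole with the ridge up, on the bench to the right of the chest. May be absent (two to four of the four are there)
- block2: hand sanding block: wooden base plate 110 x 60 x 16 mm with a cork sole and, standing on its middle, a wooden grip ridge 80 long x 22 wide x 40 mm high (56 mm high in all, about 0.22 kg). Origin: centre of the underside; x along its length and the ridge, z up. Starts lying on its sole with the ridge up, on the bench to the right of the chest. May be absent (two to four of the four are there)
- block3: hand sanding block: wooden base plate 110 x 60 x 16 mm with a cork sole and, standing on its middle, a wooden grip ridge 80 long x 22 wide x 40 mm high (56 mm high in all, about 0.22 kg). Origin: centre of the underside; x along its length and the ridge, z up. Starts lying on its sole with the ridge up, on the bench to the right of the chest. May be absent (two to four of the four are there)
- block4: hand sanding block: wooden base plate 110 x 60 x 16 mm with a cork sole and, standing on its middle, a wooden grip ridge 80 long x 22 wide x 40 mm high (56 mm high in all, about 0.22 kg). Origin: centre of the underside; x along its length and the ridge, z up. Starts lying on its sole with the ridge up, on the bench to the right of the chest. May be absent (two to four of the four are there)
- tape_roll: bystander: cardboard roll, 84 mm across, 45 mm high, among the blocks
- wax_tin: bystander: round tin, 72 mm across, 50 mm high, among the blocks
- push_stick: bystander: red plastic push stick, 220 mm long, lying on the right of the bench
- glue_bottle: bystander: yellow bottle, 60 mm across, 170 mm high, at the far side
- offcut: bystander: wooden offcut 160 x 70 x 36 mm on the right of the bench
Not all that is in view belongs to the job. Leave any purple or turquoise look-alike of the block2 alone.

How it is judged:
On the way, in this order (a step that is already met when the one before it is completed fails the run):
1. the lock bar is slid aside (past 35 mm) with the lid still down (value of joint lockbar above 0.035 m and value of joint lid below 0.06 rad), for 0.1 s.
2. the lid is opened nearly upright (past 1.1 rad) (value of joint lid above 1.1 rad), for 0.2 s.
3. every block lies flat inside the chest, grip up, released, with the lid still up (past 0.9 rad) (x of block1 in the frame of chest between -0.085 and 0.085 m and y of block1 in the frame of chest between -0.15 and 0.15 m and z of block1 in the frame of chest between 0 and 0.018 m and angle between each of block1, block2, block3, block4's own z axis and vertical below 0.15 rad and x of block2 in the frame of chest between -0.085 and 0.085 m and y of block2 in the frame of chest between -0.15 and 0.15 m and z of block2 in the frame of chest between 0 and 0.018 m and x of block3 in the frame of chest between -0.085 and 0.085 m and y of block3 in the frame of chest between -0.15 and 0.15 m and z of block3 in the frame of chest between 0 and 0.018 m and x of block4 in the frame of chest between -0.085 and 0.085 m and y of block4 in the frame of chest between -0.15 and 0.15 m and z of block4 in the frame of chest between 0 and 0.018 m and contact force between each of block1, block2, block3, block4 and the fingers below 0.2 N and linear speed of each of block1, block2, block3, block4 below 0.03 m/s and value of joint lid above 0.9 rad), for 0.2 s.
4. the lid is shut (below 0.03 rad) (value of joint lid below 0.03 rad), for 0.1 s.
5. the lock bar is back home (within 10 mm) over the shut lid (value of joint lockbar below 0.01 m and value of joint lid below 0.03 rad), for 0.2 s.
At the end, for the whole second after the job is handed in: Every sanding block that was there lies flat (tilt below 0.15 rad) on the chest's floor, at rest; the lid is shut (below 0.03 rad) and the lock bar home (within 10 mm) (all of step 5 and x of block1 in the frame of chest between -0.085 and 0.085 m and y of block1 in the frame of chest between -0.15 and 0.15 m and z of block1 in the frame of chest between 0 and 0.018 m and angle between each of block1, block2, block3, block4's own z axis and vertical below 0.15 rad and x of block2 in the frame of chest between -0.085 and 0.085 m and y of block2 in the frame of chest between -0.15 and 0.15 m and z of block2 in the frame of chest between 0 and 0.018 m and x of block3 in the frame of chest between -0.085 and 0.085 m and y of block3 in the frame of chest between -0.15 and 0.15 m and z of block3 in the frame of chest between 0 and 0.018 m and x of block4 in the frame of chest between -0.085 and 0.085 m and y of block4 in the frame of chest between -0.15 and 0.15 m and z of block4 in the frame of chest between 0 and 0.018 m and linear speed of each of block1, block2, block3, block4 below 0.05 m/s); the robot touches nothing.
It fails at once if the lid is slammed (falls faster than 2.5 rad/s) (velocity of joint lid below -2.5 rad/s).
It fails at once if another thing on the bench is moved more than 60 mm or tipped over (distance of any of tape_roll, wax_tin, push_stick, glue_bottle, offcut from where it was at the start of the episode above 0.06 m or angle between any of tape_roll, wax_tin, push_stick, glue_bottle, offcut's own z axis and vertical above 0.6 rad).
Of block1, block2, block3, block4 only 2 to 4 are there at a start; the rules pass over those that are not, and their reading is None.
At some moment in a run one of block1, block2, block3, block4 may be knocked a few centimetres aside while the robot is not near it.
Once in a run the grip may slacken for a moment while it holds something.
It also fails if it takes over 210 s, if anything falls off the work surface, if the arm or the gripper's body presses on something with over 40 N, if the wrist force passes 120 N, or if a joint passes its speed limit or range.

## Robot

A 7-joint arm with a two-finger parallel gripper is mounted at the origin on the work surface. World frame = base frame: x ahead of the robot, y to its left, z up, the work surface at z = 0. Lengths are in m, angles in rad, forces in N, time in s.
With the tool pointing down it reaches from about 0.4 to 0.85 m from the base axis. Payload 4.4 kg.
Tool frame: the origin (TCP) lies at the very end of the fingers, on their centre line; the grasp point (between the pads) lies 19 mm behind it (r.grip_point_offset is the distance from the TCP to the grasp point, in m); z points along the fingers, y is the direction in which the jaws open and shut (so a half turn about z gives the same grasp; the last joint's range is limited). The gripper opens to 94 mm and grips with 3 to 60 N. Pads are 16 mm wide; open, the fingers measure 119 mm over their backs; the gripper's body (75 mm by 177 mm) begins 78 mm behind the grasp point.
Start: joints at [1.044, 0.628, 0.038, 1.517, -0.027, 0.996, -0.02], TCP at [0.289, -0.582, 0.17] pointing down, gripper open.
Joint ranges: [-3.06, 3.06], [-0.37, 2.12], [-1.25, 1.32], [0.18, 2.47], [-1.1, 4.24], [0.23, 1.98], [-2.94, 2.94]. Speed limits (rad/s): [2.57, 2.57, 3.14, 3.14, 3.14, 3.14, 3.14].

## Interface

Orientations are given as a rotation vector (axis times angle).
In Python, from rig import r, cams, finish_job gives the robot as it stands. The module is installed in compiled form; this text tells all that it offers.
- The arm moves only by the tool drive_tool, never from a script. Its argument "motion" is a list of rows, each a list of 5 numbers: the opening, from 0 (shut) to 1 (fully open), then the shift along the tool's x, y, z in mm, then the turn about the tool's z in degrees. A call has 1 to 12 rows; each row shifts and turns the commanded pose from where the row before left it, along the tool's axes as they then stand; what a row does not reach is not made up. A row lasts 1/8 s, in which the tool goes at most 62.5 mm and 10.7 degrees, less where a joint would pass 70% of its speed; a pose out of reach is approached as far as the arm can. A call with a gripper value outside its range is refused whole. The fingers move at their own pace and stop on an object; "grip_force" is the grip in N (left out, the last holds). Time passes only in rows, so rows that do not move let the fingers close. It gives the time, the measured TCP pose, the force and the opening at its end, in the units of the state.
- r.sense(): the state, without advancing time (a new reading comes with each control period).
- cams.camera(name): name is "scene" or "top" or "wrist"; returns a dict with "color" (480x640x3 uint8, blue, green, red), "z_map" (480x640 float32, m along the optical axis (not along the pixel's ray), 0 where there is no reading), "vertical_fov" (degrees; the focal length in pixels is half the picture's height over the tangent of half this angle, whatever the lens; pixels are square), "cx", "cy" (the principal point, pixels), "k1" (the pictures are not rectified: a ray, as slopes to the right and down, at radius r is drawn at 1 + k1 r^2 times it, then the intrinsics apply), "origin" and "orientation" of the camera in the world. Camera axes: x right, y down, z forward; pixel columns grow to the right and rows downward; lengths in m; the calibration is good to about 2 mm. A picture is of the moment at which its call begins.
- finish_job(): hands the job in, once; it reports no verdict.
Trained networks look in a picture, given as the dict that the camera call returned (one of the last four; its "shot" number tells which), for a name from the list of things; names that differ only in an ending like _2 or _b are one class to them, and where a whole thing is asked for, a point or a joint stands for the part that bears it (a point fixed in the world has none). Each returns a list of dicts, best first, with "confidence" (0 to 1); they miss things now and then, are a little off and sometimes report something else, mostly with a low value. They report only what shows in the picture. A call takes as long as a camera call. They do not tell look-alikes from the thing itself.
- cams.recognise(label, picture): "location" ([column, row] in pixels, amid what is visible of it).
- cams.masks_of(label, picture): "mask" (480x640 bool, what is visible of it) and "location" ([column, row] in pixels, amid what is visible of it).
The state is a dict: "clock": time; "joints": joint angles; "qvel": joint speeds; "joint_torque": joint torques, N m; "ee_pos": TCP position; "orientation": TCP orientation; "force": force on the tool from outside, world axes, zero at the start; "ft_torque": the same for the moment, N m; "grip_width": opening from 0.0 (shut) to 1.0 (fully open).
Only numpy, scipy, OpenCV 4.12 (cv2) and the standard library are available. Lean on these libraries where they do the work, as an engineer would, in place of code of your own. Each camera call takes 0.05 s, during which the arm holds its last target. There are 200 camera calls.

## Working session

There is one attempt and no reset: what is moved stays moved. The work goes in short steps, Python scripts to look and compute and a tool call to move; the robot and the scene stay as the last step left them, time stands still between calls to the robot, and variables do not carry over. Pictures are saved under pics/ and viewed, about 12 in all and at most 16, crops included, and the job is handed in when it is done.

Besides the shell and the picture viewer there is one more tool, called as name(argument=value, ...), one argument or row to a line, values as JSON. drive_tool: Moves the arm, as the interface text tells. Its arguments: {"type":"object","properties":{"motion":{"type":"array","items":{"type":"array","items":{"type":"number"}}},"grip_force":{"type":"number"}},"required":["motion"]}

```bash
mkdir -p pics; cat > h.py <<'E'
import numpy as np, cv2
from scipy.spatial.transform import Rotation as R
from rig import r, cams, finish_job
def cloud(p):
    "world xyz per pixel (480,640,3), nan where no depth"
    H,W=p["z_map"].shape; f=H/2/np.tan(np.radians(p["vertical_fov"])/2)
    K=np.array([[f,0,p["cx"]],[0,f,p["cy"]],[0,0,1.]])
    # radial model same as OpenCV k1
    u,v=np.meshgrid(np.arange(W),np.arange(H))
    n=cv2.undistortPoints(np.stack([u,v],-1).reshape(-1,1,2).astype(float),K,np.array([p["k1"],0,0,0.])).reshape(H,W,2)
    z=np.where(p["z_map"]>0,p["z_map"],np.nan)
    c=np.dstack([n[...,0]*z,n[...,1]*z,z])
    return c@rot(p["orientation"]).T+np.array(p["origin"])
def rot(o):
    o=np.array(o,float)
    return o if o.shape==(3,3) else R.from_rotvec(o).as_matrix()
def save(p,name): cv2.imwrite(f"pics/{name}.png",p["color"])
def tool():
    s=r.sense(); return np.array(s["ee_pos"]),rot(s["orientation"])
E
python3 - <<'E'
from h import *
s=r.sense(); print(s); print(rot(s["orientation"]).round(3))
for n in("scene","top"):
    p=cams.camera(n); save(p,n+"0"); print(n,p["origin"],p["orientation"],p["vertical_fov"],p["k1"])
    c=cloud(p)
    for l in("block2","chest","lid","lid_handle","lockbar_tab","lockbar","tape_roll","wax_tin","push_stick","glue_bottle","offcut"):
        for d in cams.masks_of(l,p)[:6]:
            q=c[d["mask"]]; q=q[~np.isnan(q[:,0])]
            if len(q)==0: continue
            bgr=p["color"][d["mask"]].mean(0).astype(int)
            print(l,round(d["confidence"],2),np.round(d["location"]),len(q),np.median(q,0).round(3),"zmax",np.percentile(q[:,2],95).round(3),bgr)
E
```

```text
{'clock': 0.0, 'joints': array([ 1.04419009,  0.62932335,  0.03843864,  1.51832711, -0.02697393,
        0.99626254, -0.01999996]), 'qvel': array([-7.74386415e-04, -4.40033025e-04,  9.14809546e-04, -4.21157322e-05,
        6.64945642e-04, -7.45729004e-04, -1.41627820e-04]), 'joint_torque': array([ 3.38825257e-04, -5.49735332e+01,  1.14402082e+00, -1.86635596e+01,
       -5.21173887e-02,  2.36863521e-02,  1.83388142e-04]), 'ee_pos': array([ 0.28874553, -0.58156682,  0.16948195]), 'orientation': array([-3.05686899e+00, -7.17074290e-01,  7.09382708e-04]), 'force': array([ 0.18340144, -0.19197642,  0.19151043]), 'ft_torque': array([ 0.02451003, -0.01784017, -0.00369547]), 'grip_width': 0.9987421131742127}
[[ 0.896  0.445 -0.001]
 [ 0.445 -0.896  0.002]
 [-0.    -0.002 -1.   ]]
scene [ 1.47362231 -0.46026375  0.91618303] [-1.8996069  -1.36377733  0.61952912] 54.36413644906256 0.030066417934871893
block2 0.91 [272. 247.] 691 [ 0.457 -0.232  0.017] zmax 0.056 [34 57 96]
block2 0.86 [256. 219.] 494 [ 0.301 -0.242  0.016] zmax 0.056 [90 35 79]
block2 0.83 [272. 340.] 1133 [ 0.78  -0.322  0.01
[... 1959 characters left out ...]
42]
lid_handle 0.24 [171. 216.] 12963 [0.56  0.233 0.104] zmax 0.109 [ 60  98 137]
lockbar_tab 0.48 [126. 261.] 210 [0.447 0.334 0.116] zmax 0.162 [42 54 66]
lockbar 0.57 [124. 260.] 241 [0.447 0.334 0.115] zmax 0.161 [42 55 66]
tape_roll 0.76 [410. 272.] 665 [ 0.441 -0.356  0.044] zmax 0.051 [ 45  81 117]
wax_tin 0.75 [302. 272.] 659 [ 0.432 -0.076  0.05 ] zmax 0.056 [122 138 146]
push_stick 0.79 [480. 215.] 1195 [ 0.592 -0.516  0.013] zmax 0.018 [ 23  37 142]
glue_bottle 0.83 [340. 147.] 698 [ 0.737 -0.159  0.114] zmax 0.173 [ 46  87 105]
offcut 0.66 [505. 267.] 2005 [ 0.457 -0.573  0.037] zmax 0.042 [ 56  98 140]
offcut 0.37 [482. 213.] 1292 [ 0.592 -0.516  0.013] zmax 0.018 [ 25  40 139]
```

View pics/top0.png

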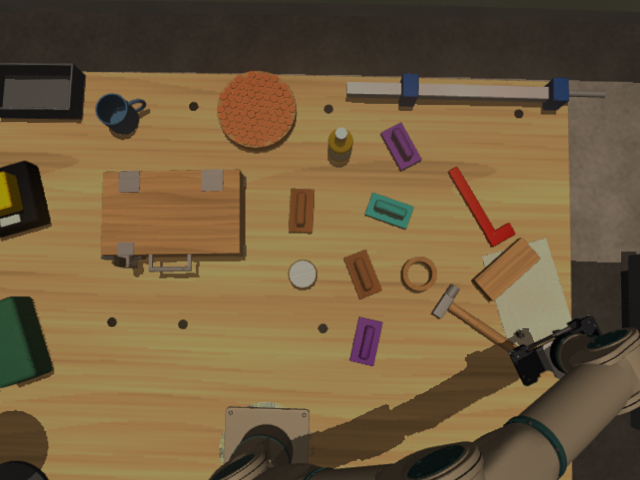

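View pics/scene0.png

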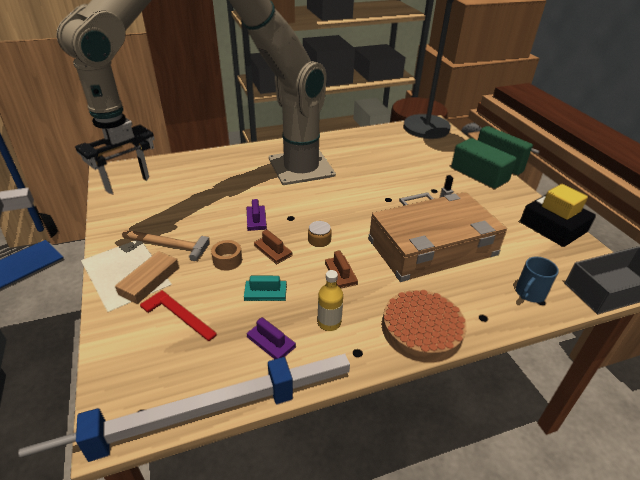

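```bash
cat >> h.py <<'E'
def rect(c,m,zlo,zhi):
    q=c[m]; q=q[(q[:,2]>zlo)&(q[:,2]<zhi)]
    (x,y),(w,h),a=cv2.minAreaRect(q[:,:2].astype(np.float32))
    if w<h: w,h,a=h,w,a+90
    return round(float(x),4),round(float(y),4),round(w,3),round(h,3),round((a+90)%180-90,1)
E
python3 - <<'E'
from h import *
for n in("scene","top"):
    p=cams.camera(n); c=cloud(p); k=np.ones(c.shape[:2],bool)
    dz=.003*(n=="top")
    for d in cams.masks_of("block2",p)[:6]:
        b=p["color"][d["mask"]].mean(0)
        if d["mask"].sum()<3000: print(n,b.astype(int),"ridge",rect(c,d["mask"],.05,.065),"all",rect(c,d["mask"],.012,.065))
    x,y,z=c[...,0],c[...,1],c[...,2]
    lid=(z>.095+dz)&(z<.115)&(x>.3)&(x<.75)&(y>.0)&(y<.45)
    m=cv2.morphologyEx(lid.astype(np.uint8),cv2.MORPH_OPEN,np.ones((9,9)))>0
    print(n,"lid",rect(c,m,.09,.115))
    t=(z>.145)&(x>.35)&(x<.75)&(y>.0)&(y<.45); print(n,"tab",rect(c,t,.145,.17),t.sum(), np.nanmean(c[t],0))
    h=(z>.085)&(z<.112)&(x>.3)&(x<.75)&(y>0)&(y<.45)&~cv2.dilate(m.astype(np.uint8),np.ones((3,3))).astype(bool)
    nn,l,st,ce=cv2.connectedComponentsWithStats(h.astype(np.uint8))
    for i in range(1,nn):
        if st[i,4]>15: print(" comp",st[i],rect(c,l==i,.08,.12))
E
```

```text
scene [89 35 79] ridge (0.2779, -0.2396, 0.083, 0.019, -12.9) all (0.2745, -0.2374, 0.117, 0.059, -12.4)
scene [34 56 96] ridge (0.4422, -0.2274, 0.073, 0.021, 20.7) all (0.4405, -0.2279, 0.111, 0.062, 24.0)
scene [ 91 104  42] ridge (0.6019, -0.2899, 0.077, 0.021, 69.2) all (0.6016, -0.2918, 0.109, 0.064, 73.7)
scene [ 37  60 101] ridge (0.5966, -0.0703, 0.081, 0.021, -1.4) all (0.5948, -0.0701, 0.111, 0.061, -1.3)
scene [85 31 74] ridge (0.7669, -0.3164, 0.074, 0.022, 29.7) all (0.7658, -0.3184, 0.111, 0.058, 30.1)
scene lid (0.5682, 0.2372, 0.334, 0.21, -87.2)
scene tab (0.4486, 0.3337, 0.025, 0.015, 16.4) 38 [0.45033094 0.33406898 0.1536601 ]
 comp [440 188   7  10  45] (0.4565, 0.3213, 0.044, 0.018, -33.0)
 comp [399 192  34  12 142] (0.4436, 0.231, 0.102, 0.033, -87.1)
 comp [474 200   7   5  19] (0.5268, 0.3913, 0.026, 0.019, 15.2)
 comp [371 212   5  10  35] (0.4875, 0.0713, 0.028, 0.01, -11.9)
 comp [400 224 107  35 324] (0.6605, 0.2394, 0.331, 0.033, -87.9)
 comp [383 231  17  21 110] (0.6003, 0.0778, 0.096, 0.016, 2.1)
top [92 49 94] ridge (0.2745, -0.2355, 0.078, 0.022, -
[... 784 characters left out ...]
36  26 171] (0.6105, 0.1499, 0.092, 0.03, 61.0)
 comp [169 187  15   6  58] (0.6232, 0.2268, 0.035, 0.013, -85.9)
 comp [150 206  29  17 159] (0.5696, 0.2556, 0.071, 0.029, -59.6)
 comp [204 221  18   8  49] (0.5442, 0.1366, 0.043, 0.013, -75.1)
 comp [225 221  17  21 235] (0.5273, 0.0884, 0.049, 0.036, 2.9)
 comp [180 222  11   9  25] (0.5366, 0.2014, 0.027, 0.014, -77.1)
 comp [101 230  25  26 351] (0.4929, 0.3729, 0.061, 0.057, -6.1)
 comp [145 231   8   9  42] (0.5117, 0.2841, 0.023, 0.013, -15.8)
 comp [155 239  13  16  81] (0.486, 0.2559, 0.036, 0.031, 1.9)
 comp [148 238  74  34 523] (0.4607, 0.2001, 0.175, 0.069, -67.6)
 comp [128 257   5  10  27] (0.4486, 0.3272, 0.022, 0.004, -2.3)
```

```bash
cat >> h.py <<'E'
CY=np.radians(2.4); CC=np.array([.567,.2375])   # chest yaw, centre
def ch(x,y): return CC+np.array([[np.cos(CY),-np.sin(CY)],[np.sin(CY),np.cos(CY)]])@[x,y]
def go(*pts):
    "pts: (x,y,z,yaw of tool y deg); prints turn then shift, tool axes"
    p,M=tool()
    print("tcp",p.round(4),"yaw",np.degrees(np.arctan2(M[1,1],M[0,1])).round(2))
    for x,y,z,w in pts:
        yaw=np.degrees(np.arctan2(M[1,1],M[0,1])); t=-((w-yaw+180)%360-180)
        M2=M@R.from_euler("z",t,degrees=True).as_matrix()
        print("turn %.1f"%t,"shift",(1000*M2.T@(np.array([x,y,z])-p)).round(1)); p=np.array([x,y,z]);M=M2
E
python3 -c "
from h import *
print(ch(-.119,.105),ch(-.135,0),r.sense()['joints'])
t=ch(-.119,.105)
go((.289,-.582,.3,-87.6),(.55,-.15,.3,-87.6),(t[0],t[1],.3,-87.6),(t[0],t[1],.2,-87.6))"
```

```text
[0.44370744 0.33742469] [0.43211842 0.23184679] [ 1.04420989  0.62840322  0.03848209  1.51737775 -0.02701787  0.99629328
 -0.0199736 ]
tcp [ 0.2891 -0.5822  0.1704] yaw -63.6
turn 24.0 shift [-1.000e-01 -2.000e-01 -1.296e+02]
turn 0.0 shift [ 278.9 -420.7    0. ]
turn -0.0 shift [ -85.8 -491.4   -0. ]
turn -0.0 shift [ -0.  -0. 100.]
```

drive_tool(
  motion=[
    [1,0,0,-43,8],
    [1,0,0,-43,8],
    [1,0,0,-44,8],
    [1,35,-52,0,0],
    [1,35,-52,0,0],
    [1,35,-53,0,0],
    [1,35,-53,0,0],
    [1,35,-53,0,0],
    [1,35,-53,0,0],
    [1,35,-53,0,0],
    [1,34,-52,0,0],
  ],
)

```text
clock: 2.78
ee_pos: [0.5483, -0.1528, 0.3007]
orientation: [3.141, 0.066, 0.001]
force: [1.9, 0.8, 0.2]
grip_width: 1.002
```

drive_tool(
  motion=[
    [1,-8,-49,0,0],
    [1,-8,-49,0,0],
    [1,-8,-49,0,0],
    [1,-8,-49,0,0],
    [1,-9,-49,0,0],
    [1,-9,-49,0,0],
    [1,-9,-49,0,0],
    [1,-9,-49,0,0],
    [1,-9,-49,0,0],
    [1,-9,-50,0,0],
    [0.6,0,0,0,0],
  ],
)

```text
clock: 4.15
ee_pos: [0.4384, 0.3372, 0.3001]
orientation: [-3.138, -0.078, 0.002]
force: [-0.4, -0.6, 1.8]
grip_width: 0.927
```

```bash
python3 -c "
from h import *
p=cams.camera('wrist'); save(p,'w1'); c=cloud(p); x,y,z=np.moveaxis(c,-1,0)
print(r.sense()['joints'],p['origin'])
t=(z>.14)&(z<.17)&(x>.38)&(x<.5)&(y>.28)&(y<.4); print(t.sum(), t.any() and (rect(c,t,.14,.17),np.nanmax(z[t])))
t=ch(-.119,.105); go((t[0],t[1],.2,-87.6))"
```

```text
[-0.60541617  0.36713045 -0.13671638  1.60015068  0.05251672  1.17824316
 -2.27833722] [0.51101299 0.34177487 0.51451114]
288 ((0.446, 0.3413, 0.022, 0.013, 3.4), np.float64(0.1600245398165468))
tcp [0.4399 0.334  0.3001] yaw -87.38
turn 0.2 shift [  4.   -3.2 100.1]
```

View pics/w1.png

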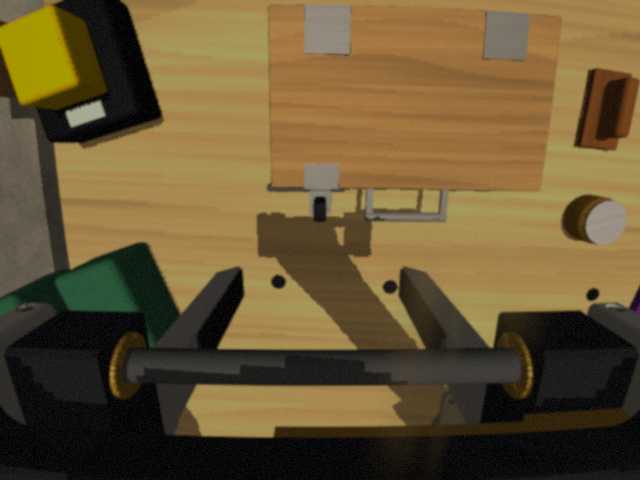

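```bash
python3 -c "
from h import *
p=cams.camera('wrist'); c=cloud(p); x,y,z=np.moveaxis(c,-1,0)
t=(z>.145)&(z<.17)&(x>.38)&(x<.5)&(y>.28)&(y<.4);print(rect(c,t,.14,.17))
m=(z>.095)&(z<.115)&(x>.47)&(x<.75)&(y>.0)&(y<.45); print('lid',rect(c,m,.09,.115),np.nanmedian(z[m]))
h=(z>.085)&(z<.115)&(x>.40)&(x<.455)&(y>.15)&(y<.30); print('handle',rect(c,h,.08,.12),np.nanmax(z[h]))
go((.4455,.340,.121,-87.6))"
```

```text
(0.4462, 0.3415, 0.022, 0.014, 2.6)
lid (0.5691, 0.2398, 0.33, 0.201, -87.9) 0.10282117239091138
handle (0.4414, 0.2352, 0.1, 0.027, -89.6) 0.10445347715476078
tcp [0.4408 0.3322 0.3002] yaw -87.55
turn 0.0 shift [  5.   -7.7 179.2]
```

drive_tool(
  motion=[
    [0.6,5,-8,0,0],
    [0.6,0,0,40,0],
    [0.6,0,0,40,0],
    [0.6,0,0,30,0],
    [0.6,0,0,0,0],
    [0.6,0,0,0,0],
  ],
)

```text
clock: 5.0
ee_pos: [0.4469, 0.3409, 0.1916]
orientation: [-3.14, -0.064, -0.003]
force: [-0.8, 0.3, 0.6]
grip_width: 0.602
```

```bash
sed -i 's/^CY=.*/CY=np.radians(2.2); CC=np.array([.5685,.239])/' h.py; python3 -c "
from h import *
p=cams.camera('wrist'); c=cloud(p); x,y,z=np.moveaxis(c,-1,0)
t=(z>.145)&(z<.17)&(x>.38)&(x<.5)&(y>.28)&(y<.4);print(rect(c,t,.14,.17))
for i in range(3): go((.446,.341,.121,-87.8)); cams.camera('top')"
```

```text
(0.4455, 0.3414, 0.023, 0.014, 2.0)
tcp [0.4469 0.3411 0.192 ] yaw -87.65
turn 0.1 shift [-1.1  0.2 70.9]
tcp [0.4468 0.3412 0.192 ] yaw -87.64
turn 0.2 shift [-1.   0.3 71. ]
tcp [0.4466 0.3412 0.1919] yaw -87.62
turn 0.2 shift [-0.8  0.3 70.9]
```

Descend, grip the tab, slide 46 mm to +y.

drive_tool(
  motion=[
    [0.6,-1,0,35,0],
    [0.6,0,0,35,0],
    [0.6,0,0,0,0],
    [0,0,0,0,0],
    [0,0,0,0,0],
    [0,0,0,0,0],
    [0,0,0,0,0],
  ],
  grip_force=20,
)

```text
clock: 6.08
ee_pos: [0.4449, 0.3408, 0.121]
orientation: [-3.14, -0.066, -0.001]
force: [-0.4, -0.2, 0.2]
grip_width: 0.213
```

drive_tool(
  motion=[
    [0,0,-8,0,0],
    [0,0,-8,0,0],
    [0,0,-8,0,0],
    [0,0,-8,0,0],
    [0,0,-8,0,0],
    [0,0,-6,0,0],
    [0,0,0,0,0],
    [0,0,0,0,0],
  ],
)

```text
clock: 7.08
ee_pos: [0.4431, 0.3835, 0.1205]
orientation: [3.136, 0.064, -0.001]
force: [0.9, -7.4, 7.9]
grip_width: 0.142
```

drive_tool(
  motion=[
    [0.6,0,0,0,0],
    [0.6,0,0,0,0],
    [0.6,0,0,0,0],
    [0.6,0,0,-40,0],
    [0.6,0,0,-40,0],
    [0.5,0,20,0,-10],
    [0.5,0,0,0,-10],
    [0.5,0,0,0,-10],
    [0.5,0,0,0,-10],
    [0.5,0,0,0,-10],
    [0.5,0,0,0,-10],
    [0.35,0,0,0,-10],
  ],
)

```text
clock: 8.57
ee_pos: [0.4431, 0.3671, 0.2002]
orientation: [-2.529, -1.863, -0.0]
force: [-0.3, 0.5, 0.2]
grip_width: 0.427
```

drive_tool(
  motion=[
    [0.35,0,0,0,-10],
    [0.35,0,0,0,-10],
    [0.35,0,0,0,0],
    [0.35,0,0,0,0],
  ],
)

```text
clock: 9.07
ee_pos: [0.4434, 0.3667, 0.2003]
orientation: [-2.177, -2.264, 0.0]
force: [0.5, -0.9, -0.5]
grip_width: 0.347
```

```bash
python3 -c "
from h import *
p=cams.camera('top'); c=cloud(p); x,y,z=np.moveaxis(c,-1,0)
w=ch(-.135,0); t=(z>.14)&(z<.17)&(x>.40)&(x<.5)&(y>.34)&(y<.45);print(rect(c,t,.14,.17) if t.sum()>5 else t.sum(), ch(-.119,.15))
go((*w,.2,2.2),(*w,.08,2.2))"
```

```text
(0.4458, 0.3823, 0.023, 0.015, 7.3) [0.44382954 0.38432129]
tcp [0.4434 0.3667 0.2003] yaw 2.27
turn 0.1 shift [-132.4  -14.9    0.3]
turn 0.0 shift [ -0.  -0. 120.]
```

drive_tool(
  motion=[
    [0.35,-44,-5,0,0],
    [0.35,-44,-5,0,0],
    [0.35,-44,-5,0,0],
    [0.35,0,0,0,0],
    [0.35,0,0,0,0],
  ],
)

```text
clock: 9.75
ee_pos: [0.4343, 0.2352, 0.2008]
orientation: [-2.175, -2.267, -0.003]
force: [1.0, 0.0, -0.1]
grip_width: 0.347
```

```bash
python3 -c "
from h import *
p=cams.camera('wrist'); save(p,'w2'); c=cloud(p); x,y,z=np.moveaxis(c,-1,0)
h=(z>.085)&(z<.115)&(x>.40)&(x<.442)&(y>.15)&(y<.30); print('handle',rect(c,h,.08,.12),np.nanmax(z[h]), 'edge',np.nanmin(x[h]))
w=ch(-.135,0);go((*w,.2,2.2),(*w,.08,2.2))"
```

```text
handle (0.4357, 0.2346, 0.1, 0.016, -87.9) 0.10482872200532523 edge 0.42610098154125825
tcp [0.4342 0.2357 0.2007] yaw 2.44
turn 0.2 shift [-1.9 -0.6  0.7]
turn 0.0 shift [-2.0e-01 -1.0e-01  1.2e+02]
```

View pics/w2.png

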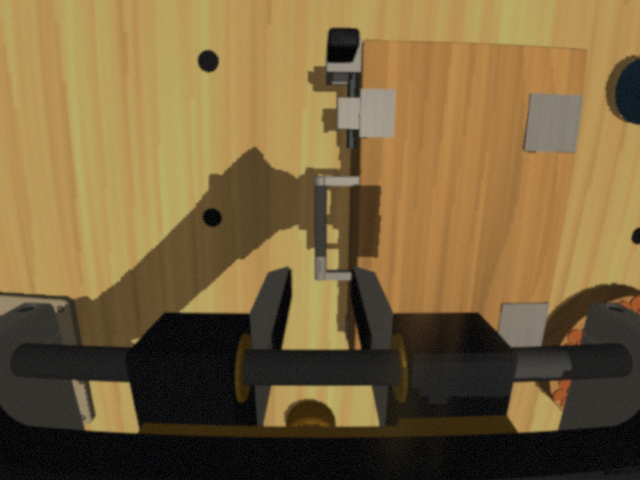

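drive_tool(
  motion=[
    [0.35,-2,0,40,0],
    [0.35,0,0,40,0],
    [0.35,0,0,41,0],
    [0.35,0,0,0,0],
    [0.35,0,0,0,0],
    [0,0,0,0,0],
    [0,0,0,0,0],
    [0,0,0,0,0],
  ],
  grip_force=25,
)

```text
clock: 10.8
ee_pos: [0.4346, 0.2321, 0.0801]
orientation: [2.174, 2.267, 0.002]
force: [-1.0, 0.5, -0.4]
grip_width: 0.066
```

```bash
python3 -c "
from h import *
go((.434,.234,.08,2.2)); L=.235;a0=np.arctan2(.007,L)
a=np.r_[0,np.linspace(.08,1.42,11)]
y=-L*np.cos(a+a0)*1000; z=L*np.sin(a+a0)*1000
for b in zip(a.round(2),np.r_[0,np.diff(y)].round(1),np.r_[0,np.diff(z)].round(1)):print(*b)"
```

```text
tcp [0.4346 0.2321 0.0801] yaw 2.38
turn 0.2 shift [ 1.9 -0.5  0.1]
0.0 0.0 0.0
0.08 1.3 18.7
0.21 5.5 31.0
0.35 9.6 30.0
0.48 13.5 28.4
0.62 17.2 26.3
0.75 20.6 23.8
0.88 23.6 20.8
1.02 26.1 17.5
1.15 28.3 13.9
1.29 29.8 10.0
1.42 30.9 5.9
```

drive_tool(
  motion=[
    [0,0,0,0,0],
    [0,0,0,0,0],
  ],
)

```text
clock: 11.05
ee_pos: [0.4342, 0.232, 0.0795]
orientation: [2.175, 2.267, 0.0]
force: [0.8, -0.3, 0.4]
grip_width: 0.009
```

```bash
python3 -c "
from h import *
p=cams.camera('wrist'); save(p,'w3'); print(r.sense()['grip_width'])"
```

```text
0.004435786114225208
```

View pics/w3.png

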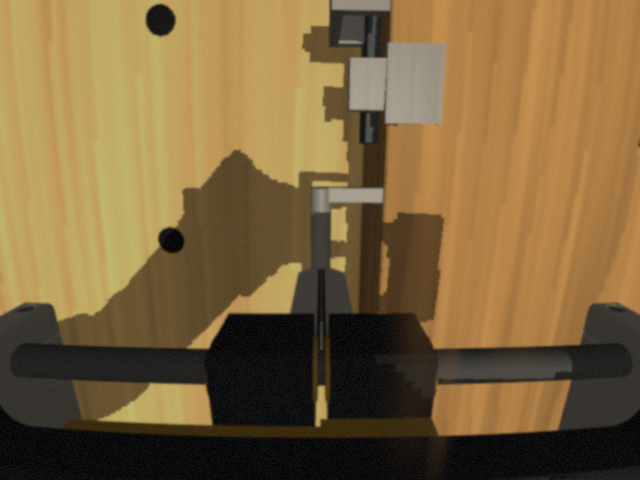

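```bash
python3 -c "
from h import *
p=cams.camera('wrist'); c=cloud(p)
for v in range(190,300,8): print(v,c[v,320].round(4),c[v,310].round(3),c[v,335].round(3))
p=cams.camera('scene'); cv2.imwrite('pics/s3.png',cv2.resize(p['color'][130:290,340:540],None,fx=4,fy=4,interpolation=cv2.INTER_CUBIC)[:600])"
```

```text
190 [0.4313 0.2832 0.102 ] [0.426 0.283 0.098] [0.44  0.283 0.101]
198 [0.4315 0.2789 0.1034] [0.426 0.278 0.098] [0.44  0.279 0.1  ]
206 [0.4317 0.2741 0.1016] [0.426 0.273 0.098] [0.445 0.258 0.001]
214 [0.4319 0.2699 0.1034] [0.426 0.269 0.097] [ 0.446  0.251 -0.   ]
222 [0.4321 0.265  0.1021] [0.426 0.264 0.1  ] [0.446 0.244 0.   ]
230 [0.4322 0.2608 0.1041] [0.426 0.259 0.098] [ 0.446  0.236 -0.001]
238 [0.4325 0.2558 0.1028] [0.427 0.254 0.097] [0.447 0.229 0.001]
246 [0.4327 0.2508 0.1021] [0.427 0.249 0.096] [0.447 0.222 0.   ]
254 [0.4329 0.2458 0.1018] [0.427 0.244 0.097] [0.447 0.215 0.001]
262 [0.4331 0.241  0.102 ] [ 0.425  0.206 -0.   ] [0.448 0.207 0.   ]
270 [0.4331 0.2412 0.1164] [0.428 0.243 0.122] [0.441 0.243 0.121]
278 [0.4331 0.2416 0.1293] [0.428 0.243 0.133] [0.44  0.244 0.134]
286 [0.4331 0.2417 0.1399] [0.428 0.243 0.143] [0.44  0.243 0.143]
294 [0.4331 0.2417 0.1493] [0.429 0.243 0.152] [0.44  0.243 0.152]
```

View pics/s3.png

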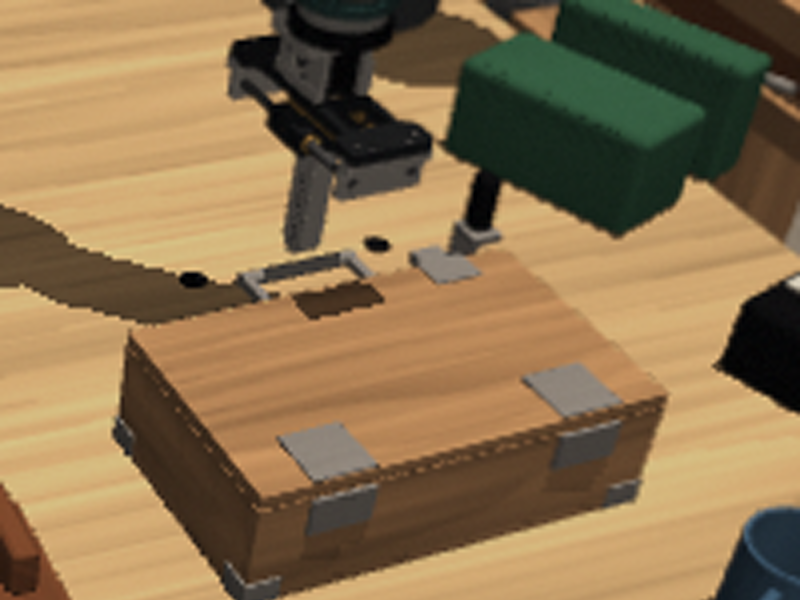

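```bash
python3 -c "
from h import *
p,M=tool(); print(p, r.sense()['orientation'])
for n in ('wrist','scene'):
    q=cams.camera(n); c=cloud(q); x,y,z=np.moveaxis(c,-1,0)
    m=(abs(x-p[0])<.03)&(abs(y-p[1])<.014)&(z>.106)&(z<.2)
    print(n,m.sum(),np.nanmin(c[m],0).round(4),np.nanmax(c[m],0).round(4),np.sort(z[m])[:12].round(3))
"
```

```text
[0.43406899 0.23204991 0.0793675 ] [-2.17444799e+00 -2.26741838e+00  5.58912371e-05]
wrist 2699 [0.421  0.2259 0.1137] [0.4461 0.2441 0.186 ] [0.114 0.114 0.115 0.115 0.115 0.115 0.115 0.115 0.115 0.115 0.116 0.116]
scene 213 [0.4202 0.2182 0.114 ] [0.4515 0.2428 0.1999] [0.114 0.115 0.117 0.117 0.118 0.118 0.12  0.12  0.121 0.122 0.123 0.123]
```

drive_tool(
  motion=[
    [0.35,0,0,0,0],
    [0.35,0,0,0,0],
    [0.35,0,0,0,0],
    [0.35,0,0,0,0],
  ],
)

```text
clock: 11.8
ee_pos: [0.4341, 0.2321, 0.0794]
orientation: [2.174, 2.267, 0.0]
force: [-0.3, -0.2, -0.5]
grip_width: 0.346
```

```bash
python3 -c "
from h import *
p,M=tool(); print(p)
for n in ('wrist','scene'):
    q=cams.camera(n); c=cloud(q); x,y,z=np.moveaxis(c,-1,0)
    m=(abs(x-p[0])<.03)&(abs(y-p[1])<.014)&(z>.106)&(z<.2)
    print(n,m.sum(),np.nanmin(c[m],0).round(4),np.nanmax(c[m],0).round(4),np.sort(z[m])[:12].round(3))
    m=(abs(x-p[0])<.035)&(abs(y-p[1])<.014)&(z>.02)&(z<.2); print(np.histogram(z[m],np.arange(.02,.2,.01)))
"
```

```text
[0.43408641 0.23206759 0.07939889]
wrist 5412 [0.4051 0.2229 0.1139] [0.4619 0.2449 0.1999] [0.114 0.114 0.114 0.114 0.114 0.115 0.115 0.115 0.115 0.115 0.115 0.116]
(array([ 55,  56,  65,  68,  63,  68,  69, 197, 764, 126, 389, 507, 599,
       719, 874, 929, 851]), array([0.02, 0.03, 0.04, 0.05, 0.06, 0.07, 0.08, 0.09, 0.1 , 0.11, 0.12,
       0.13, 0.14, 0.15, 0.16, 0.17, 0.18, 0.19]))
scene 260 [0.4045 0.2183 0.1132] [0.464  0.2416 0.1994] [0.113 0.115 0.116 0.116 0.116 0.118 0.118 0.118 0.118 0.118 0.119 0.119]
(array([ 0,  0,  0,  0,  0,  0,  1, 17, 10, 15, 37, 35, 37, 40, 46, 30, 26]), array([0.02, 0.03, 0.04, 0.05, 0.06, 0.07, 0.08, 0.09, 0.1 , 0.11, 0.12,
       0.13, 0.14, 0.15, 0.16, 0.17, 0.18, 0.19]))
```

drive_tool(
  motion=[
    [0.35,0,0,12,0],
    [0.35,0,0,12,0],
    [0.35,0,0,10,0],
    [0.35,0,0,0,0],
    [0,0,0,0,0],
    [0,0,0,0,0],
    [0,0,0,0,0],
    [0,0,0,0,0],
  ],
  grip_force=25,
)

```text
clock: 12.9
ee_pos: [0.4338, 0.2321, 0.0456]
orientation: [-2.174, -2.267, 0.0]
force: [-1.4, 1.2, 2.2]
grip_width: 0.118
```

drive_tool(
  motion=[
    [0,0,1,-19,0],
    [0,0,5,-31,0],
    [0,0,10,-30,0],
    [0,0,13,-28,0],
    [0,0,17,-26,0],
    [0,0,0,0,0],
  ],
  grip_force=30,
)

```text
clock: 13.65
ee_pos: [0.4785, 0.2339, 0.1807]
orientation: [-2.174, -2.266, 0.003]
force: [-6.0, 0.0, 6.5]
grip_width: 0.117
```

drive_tool(
  motion=[
    [0,0,21,-24,0],
    [0,0,23,-21,0],
    [0,0,26,-17,0],
    [0,0,28,-14,0],
    [0,0,30,-10,0],
    [0,0,31,-6,0],
    [0,0,0,0,0],
    [0,0,0,0,0],
  ],
)

```text
clock: 14.65
ee_pos: [0.6427, 0.2407, 0.2743]
orientation: [2.173, 2.262, 0.011]
force: [1.2, -0.2, 8.0]
grip_width: 0.113
```

```bash
python3 -c "
from h import *
p,M=tool(); print(p,r.sense()['force'],r.sense()['grip_width'])
q=cams.camera('scene'); save(q,'s4')"
```

```text
[0.64266189 0.24066909 0.27430035] [ 1.19288439 -0.19467457  8.04090997] 0.11348355394022282
```

View pics/s4.png

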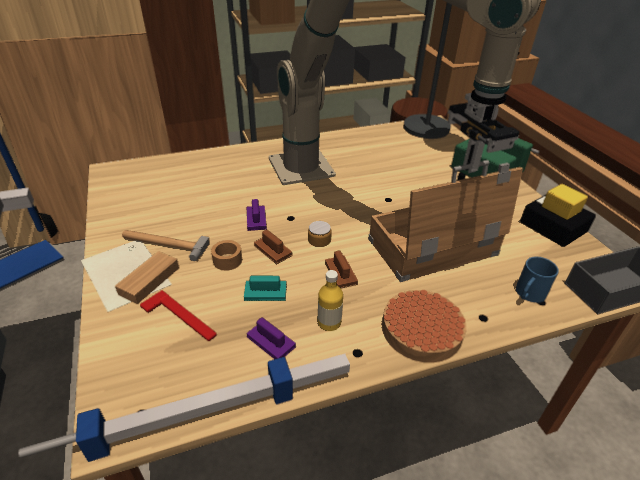

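drive_tool(
  motion=[
    [0.6,0,0,0,0],
    [0.6,0,0,0,0],
    [0.6,0,0,0,0],
    [0.6,0,0,-45,0],
    [0.6,0,0,-45,0],
    [1,-50,-10,0,0],
    [1,-50,-10,0,0],
    [1,-50,-10,0,0],
    [1,-50,-10,0,0],
    [1,-50,-10,0,0],
    [1,-50,-5,0,0],
  ],
)

```text
clock: 16.08
ee_pos: [0.5958, -0.063, 0.3613]
orientation: [-2.174, -2.268, 0.001]
force: [0.6, 0.1, 0.1]
grip_width: 1.001
```

drive_tool(
  motion=[
    [1,0,0,50,10],
    [1,0,0,50,10],
    [1,0,0,20,10],
    [1,0,0,0,10],
    [1,0,0,0,10],
    [1,0,0,0,10],
    [1,0,0,0,10],
    [1,0,0,0,10],
    [1,0,0,0,10],
    [1,0,0,0,3],
    [1,0,0,0,0],
  ],
)

```text
clock: 17.45
ee_pos: [0.5963, -0.0612, 0.2411]
orientation: [3.141, -0.015, -0.001]
force: [-0.0, -0.5, -0.8]
grip_width: 0.997
```

```bash
cat >> h.py <<'E'
TZ=.033   # true fingertip height minus reported ee z (measured by both cameras)
def blocks(n):
    p=cams.camera(n); c=cloud(p); out=[]
    for d in cams.masks_of("block2",p)[:8]:
        b=p["color"][d["mask"]].mean(0); 
        brown=b[2]>b[1]*1.25 and b[1]>b[0]*1.15
        if d["mask"].sum()<9000 and brown: print(n,round(d["confidence"],2),b.astype(int),"ridge",rect(c,d["mask"],.048,.066),"all",rect(c,d["mask"],.01,.066))
    return p,c
E
python3 -c "
from h import *
print(r.sense()['joints'].round(2))
blocks('top'); p,c=blocks('wrist')
q,M=tool(); x,y,z=np.moveaxis(c,-1,0); T=(c-q)@M  # tool coords
m=(abs(T[...,0])<.012)&(abs(abs(T[...,1])-.053)<.008)&(abs(T[...,2])<.08); print('tip min z',np.sort(z[m])[:5],q)
go((.593,-.068,.02,-91))"
```

```text
[ 0.13  0.49 -0.12  1.57  0.06  1.09 -1.58]
top 0.94 [34 60 95] ridge (0.5883, -0.0742, 0.07, 0.008, -1.2) all (0.5832, -0.0831, 0.092, 0.028, -2.9)
top 0.56 [ 38  71 115] ridge (0.4369, -0.2238, 0.079, 0.022, 22.5) all (0.4372, -0.2238, 0.11, 0.06, 22.6)
wrist 0.96 [25 56 96] ridge (0.5932, -0.0671, 0.079, 0.022, -0.6) all (0.593, -0.0673, 0.11, 0.059, -1.3)
wrist 0.62 [ 40  74 107] ridge (0.0, 0.0, 0.0, 0.0, 0.0) all (0.4432, -0.2174, 0.113, 0.029, -13.7)
tip min z [0.27582272 0.27582437 0.27589148 0.27593932 0.27598698] [ 0.59642788 -0.06137241  0.2412609 ]
tcp [ 0.5964 -0.0614  0.2413] yaw -90.56
turn 0.4 shift [ -3.3   6.7 221.3]
```

drive_tool(
  motion=[
    [0.9,-3,6,50,0],
    [0.9,0,0,50,0],
    [0.9,0,0,50,0],
    [0.9,0,0,50,0],
    [0.9,0,0,30,0],
    [0.9,0,0,10,0],
    [0.9,0,0,8,0],
    [0.9,0,0,0,0],
    [0.9,0,0,0,0],
  ],
)

```text
clock: 18.77
ee_pos: [0.5945, -0.0675, -0.0054]
orientation: [3.141, -0.016, 0.003]
force: [0.7, -0.4, 0.8]
grip_width: 0.899
```

drive_tool(
  motion=[
    [0,0,0,0,0],
    [0,0,0,0,0],
    [0,0,0,0,0],
    [0,0,0,0,0],
    [0,0,0,0,0],
    [0,0,0,0,0],
    [0,0,0,0,0],
    [0,0,0,0,0],
  ],
  grip_force=40,
)

```text
clock: 19.77
ee_pos: [0.5935, -0.0676, -0.0066]
orientation: [3.141, -0.017, 0.0]
force: [0.4, -0.8, 0.4]
grip_width: 0.233
```

```bash
python3 -c "
from h import *
a=ch(-.01,-.07); b=ch(-.01,.07); print(a,b)
q,M=tool(); go((q[0],q[1],.2,-87.8),(*a,.2,-87.8),(*a,-.002+.01,-87.8))"
```

```text
[0.56119452 0.16866772] [0.55582022 0.30856453]
tcp [ 0.5935 -0.0676 -0.0066] yaw -90.6
turn -2.8 shift [   0.     0.  -206.6]
turn 0.0 shift [ -23.2 -237.3   -0. ]
turn -0.0 shift [ -0.  -0. 192.]
```

drive_tool(
  motion=[
    [0,0,0,-25,-3],
    [0,0,0,-45,0],
    [0,0,0,-45,0],
    [0,0,0,-45,0],
    [0,0,0,-40,0],
    [0,-5,-48,0,0],
    [0,-5,-48,0,0],
    [0,-5,-48,0,0],
    [0,-4,-47,0,0],
    [0,-4,-46,0,0],
    [0,0,0,0,0],
  ],
)

```text
clock: 21.15
ee_pos: [0.5586, 0.1743, 0.193]
orientation: [-3.137, -0.078, 0.002]
force: [0.5, -0.6, -1.0]
grip_width: 0.23
```

```bash
python3 -c "
from h import *
p=cams.camera('wrist'); save(p,'w5'); print(r.sense()['grip_width'],r.sense()['force'])
a=ch(-.01,-.07); go((*a,.1,-87.8),(*a,.006,-87.8))"
```

```text
0.23007321798946714 [-0.04396718 -0.90058447 -2.18525462]
tcp [0.5594 0.1706 0.193 ] yaw -87.36
turn 0.4 shift [ 1.8  2.  93. ]
turn 0.0 shift [ 0.1  0.  94. ]
```

View pics/w5.png

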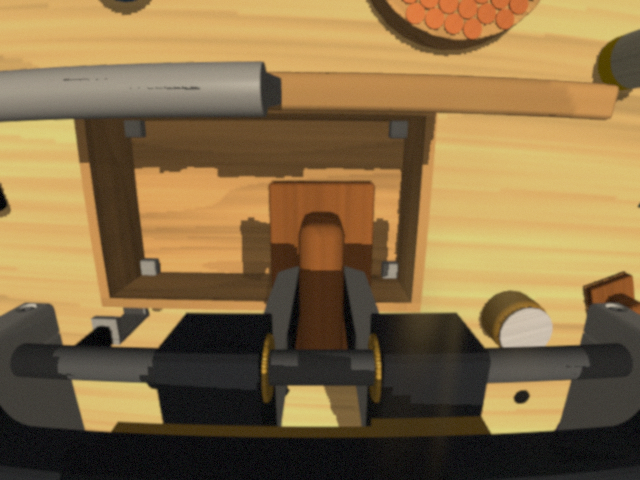

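drive_tool(
  motion=[
    [0,-13,2,0,0],
    [0,0,0,40,0],
    [0,0,0,40,0],
    [0,0,0,40,0],
    [0,0,0,30,0],
    [0,0,0,20,0],
    [0,0,0,10,0],
    [0,0,0,4,0],
    [0,0,0,0,0],
    [0,0,0,0,0],
  ],
)

```text
clock: 22.45
ee_pos: [0.5483, 0.166, 0.0102]
orientation: [-3.14, -0.065, -0.002]
force: [0.4, -0.1, -1.8]
grip_width: 0.23
```

```bash
python3 -c "
from h import *
print(r.sense()['grip_width'],r.sense()['force'])
a=ch(-.025,-.07); go((*a,.0045,-87.8))"
```

```text
0.229891536639553 [ 0.38899185 -0.13982046 -1.82933186]
tcp [0.5483 0.166  0.0102] yaw -87.61
turn 0.2 shift [-2.  -2.1  5.7]
```

drive_tool(
  motion=[
    [0,0,0,3,0],
    [0,0,0,3,0],
    [0,0,0,0,0],
    [0.35,0,0,0,0],
    [0.6,0,0,0,0],
    [0.6,0,0,0,0],
    [0.6,0,0,-40,0],
    [0.6,0,0,-50,0],
    [0.6,0,0,-50,0],
    [0.6,0,0,-60,0],
    [1,0,0,0,0],
  ],
)

```text
clock: 23.82
ee_pos: [0.5511, 0.1672, 0.2084]
orientation: [-3.138, -0.065, -0.015]
force: [-0.1, 0.2, -0.6]
grip_width: 0.676
```

```bash
python3 -c "
from h import *
p,c=blocks('wrist'); p,c=blocks('top');print(ch(-.025,-.07))
go((.5,-.1,.2,-67),(.437,-.224,.2,-67))"
```

```text
wrist 0.96 [ 32  64 103] ridge (0.4619, -0.2126, 0.027, 0.022, 15.3) all (0.4572, -0.2154, 0.07, 0.061, 23.2)
wrist 0.61 [ 32  70 118] ridge (0.5471, 0.1677, 0.08, 0.022, 2.1) all (0.5478, 0.1685, 0.11, 0.062, 1.5)
top 0.64 [ 40  74 118] ridge (0.4368, -0.2239, 0.079, 0.022, 22.6) all (0.4371, -0.2238, 0.11, 0.06, 22.6)
top 0.62 [27 51 80] ridge (0.5304, 0.1635, 0.046, 0.021, -0.9) all (0.5441, 0.1674, 0.109, 0.067, 2.1)
[0.54620557 0.1680919 ]
tcp [0.5465 0.1654 0.2019] yaw -87.6
turn -20.6 shift [-146.5  226.2    2.3]
turn -0.0 shift [-106.4   89.5    0.3]
```

drive_tool(
  motion=[
    [1,0,0,0,-10],
    [1,0,0,0,-10.6],
    [1,-35,54,0,0],
    [1,-37,54,0,0],
    [1,-37,56,0,0],
    [1,-37,56,0,0],
    [1,-53,44,0,0],
    [1,-53,45,0,0],
    [1,0,0,20,0],
    [1,0,0,0,0],
    [1,0,0,0,0],
  ],
)

```text
clock: 25.4
ee_pos: [0.4453, -0.1902, 0.183]
orientation: [-3.077, -0.629, 0.001]
force: [0.4, -0.4, 0.6]
grip_width: 1.002
```

```bash
python3 -c "
from h import *
p,c=blocks('wrist'); x,y,z=np.moveaxis(c,-1,0); q,M=tool(); T=(c-q)@M
m=(abs(T[...,0])<.012)&(abs(abs(T[...,1])-.053)<.008)&(abs(T[...,2])<.08); print('tip min z',np.sort(z[m])[:3],q)
go((.438,-.224,-.0075,-67.4))"
```

```text
wrist 0.78 [19 44 75] ridge (0.4378, -0.2235, 0.079, 0.022, 22.7) all (0.4375, -0.2243, 0.11, 0.059, 23.1)
wrist 0.75 [20 46 80] ridge (0.5204, 0.1622, 0.027, 0.023, 15.9) all (0.5209, 0.1723, 0.075, 0.06, -88.2)
tip min z [0.21762675 0.21786054 0.21792164] [ 0.44577627 -0.19025788  0.18354379]
tcp [ 0.4458 -0.1903  0.1835] yaw -66.87
turn 0.5 shift [-20.2  28.2 191. ]
```

drive_tool(
  motion=[
    [1,-10,14,0,0.5],
    [1,-10,14,0,0],
    [0.9,0,0,45,0],
    [0.9,0,0,45,0],
    [0.9,0,0,45,0],
    [0.9,0,0,35,0],
    [0.9,0,0,13,0],
    [0.9,0,0,8,0],
    [0.9,0,0,0,0],
    [0.9,0,0,0,0],
  ],
)

```text
clock: 26.75
ee_pos: [0.4383, -0.2253, -0.0066]
orientation: [3.08, 0.612, 0.003]
force: [0.2, -0.4, 0.7]
grip_width: 0.897
```

```bash
python3 -c "
from h import *
go((.438,-.224,-.0075,-67.4))"
```

```text
tcp [ 0.4383 -0.2253 -0.0066] yaw -67.51
turn -0.1 shift [ 0.2 -1.3  0.9]
```

drive_tool(
  motion=[
    [0,0,0,0,0],
    [0,0,0,0,0],
    [0,0,0,0,0],
    [0,0,0,0,0],
    [0,0,0,0,0],
    [0,0,0,0,0],
    [0,0,0,0,0],
    [0,0,0,0,0],
  ],
  grip_force=40,
)

```text
clock: 27.75
ee_pos: [0.4376, -0.2249, -0.0076]
orientation: [3.081, 0.613, 0.0]
force: [1.1, -0.1, -0.2]
grip_width: 0.233
```

drive_tool(
  motion=[
    [0,0,0,-25,0],
    [0,0,0,-45,0],
    [0,0,0,-45,0],
    [0,0,0,-45,0],
    [0,0,0,-40,0],
    [0,0,0,0,10],
    [0,0,0,0,10.4],
    [0,0,0,0,0],
  ],
)

```text
clock: 28.75
ee_pos: [0.4368, -0.2244, 0.192]
orientation: [-3.141, -0.061, 0.002]
force: [-0.5, -0.3, -2.9]
grip_width: 0.234
```

```bash
python3 -c "
from h import *
b=ch(-.025,.07); print(b,r.sense()['grip_width'])
go((.54,.0,.2,-87.8),(*b,.2,-87.8))"
```

```text
[0.54083128 0.30798871] 0.23422303943509185
tcp [ 0.4368 -0.2244  0.192 ] yaw -87.78
turn 0.0 shift [ 111.8 -220.2   -8.1]
turn 0.0 shift [ 1.270e+01 -3.077e+02  1.000e-01]
```

drive_tool(
  motion=[
    [0,22,-44,-2,0],
    [0,22,-44,-2,0],
    [0,22,-44,-2,0],
    [0,22,-44,-2,0],
    [0,24,-44,0,0],
    [0,2,-44,0,0],
    [0,2,-44,0,0],
    [0,2,-44,0,0],
    [0,2,-44,0,0],
    [0,2,-44,0,0],
    [0,2,-44,0,0],
    [0,2,-44,0,0],
  ],
)

```text
clock: 30.25
ee_pos: [0.5434, 0.3085, 0.1995]
orientation: [3.14, 0.064, -0.002]
force: [-0.4, -0.3, -3.0]
grip_width: 0.235
```

drive_tool(
  motion=[
    [0,0,0,0,0],
    [0,0,0,0,0],
  ],
)

```text
clock: 30.5
ee_pos: [0.5436, 0.3065, 0.1995]
orientation: [3.139, 0.061, -0.002]
force: [0.5, -0.3, -2.6]
grip_width: 0.23
```

```bash
python3 -c "
from h import *
b=ch(-.025,.07); print(r.sense()['grip_width'])
p,c=blocks('wrist'); q,M=tool(); x,y,z=np.moveaxis(c,-1,0)
m=(z>.17)&(z<.27)&(abs(x-q[0])<.1)&(abs(y-q[1])<.05); print(q,'held',rect(c,m,.17,.205))
go((*b,.0045,-87.8))"
```

```text
0.23008833778136928
wrist 0.83 [ 38  80 131] ridge (0.5466, 0.1684, 0.08, 0.022, 2.3) all (0.547, 0.1646, 0.11, 0.067, 2.2)
[0.544261   0.30555886 0.19995477] held (0.0, 0.0, 0.0, 0.0, 0.0)
tcp [0.5443 0.3056 0.2   ] yaw -87.94
turn -0.1 shift [ -3.2  -2.9 195.5]
```

drive_tool(
  motion=[
    [0,-3,-2,0,0],
    [0,0,0,45,0],
    [0,0,0,45,0],
    [0,0,0,45,0],
    [0,0,0,30,0],
    [0,0,0,15,0],
    [0,0,0,8,0],
    [0,0,0,4,0],
    [0,0,0,3,0],
    [0,0,0,0,0],
  ],
)

```text
clock: 31.85
ee_pos: [0.5413, 0.3096, 0.0059]
orientation: [-3.141, -0.058, -0.001]
force: [0.0, 0.1, -3.2]
grip_width: 0.233
```

drive_tool(
  motion=[
    [0,0,0,0,0],
    [0.35,0,0,0,0],
    [0.6,0,0,0,0],
    [0.6,0,0,0,0],
    [0.6,0,0,-40,0],
    [0.6,0,0,-45,0],
    [0.6,0,0,-45,0],
    [0.6,0,0,-45,0],
    [0.6,0,0,-45,0],
    [0.6,0,0,-45,0],
    [0.6,0,0,0,0],
    [0.6,0,0,0,0],
  ],
)

```text
clock: 33.35
ee_pos: [0.5405, 0.309, 0.2698]
orientation: [3.14, 0.058, -0.001]
force: [0.1, 0.1, 0.1]
grip_width: 0.598
```

```bash
python3 -c "
from h import *
p,c=blocks('wrist'); save(p,'w6'); p,c=blocks('top'); save(p,'t6'); x,y,z=np.moveaxis(c,-1,0)
p=cams.camera('scene');c=cloud(p);x,y,z=np.moveaxis(c,-1,0)
m=(z>.28)&(z<.34)&(x>.58)&(x<.72)&(y>.1)&(y<.4);print('handle',m.sum(),np.nanmedian(c[m],0),np.nanmin(c[m],0),np.nanmax(c[m],0))
w=np.array([.643,.2407]);go((.6,.28,.34,2.2),(*w,.34,2.2))"
```

```text
wrist 0.85 [ 36  76 124] ridge (0.5476, 0.1675, 0.078, 0.022, 2.1) all (0.5476, 0.1651, 0.109, 0.065, 2.0)
wrist 0.66 [ 32  70 119] ridge (0.5414, 0.3119, 0.079, 0.021, 2.4) all (0.541, 0.3119, 0.11, 0.061, 2.3)
top 0.65 [ 33  64 108] ridge (0.5468, 0.1642, 0.079, 0.021, 1.6) all (0.5455, 0.1657, 0.112, 0.061, 1.5)
top 0.22 [ 28  44 149] ridge (0.0, 0.0, 0.0, 0.0, 0.0) all (0.6243, -0.5193, 0.222, 0.07, 31.5)
handle 880 [0.64942541 0.24963283 0.28912575] [0.63555798 0.1007709  0.28005675] [0.66184639 0.39978464 0.33148998]
tcp [0.5404 0.309  0.2691] yaw -87.9
turn -90.1 shift [-31.3  58.3 -71. ]
turn -0.0 shift [-40.9  41.5  -0. ]
```

View pics/w6.png

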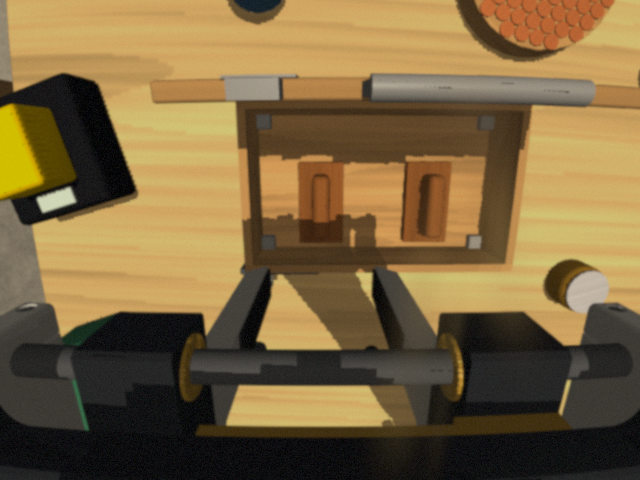

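drive_tool(
  motion=[
    [0.5,0,0,-45,-10],
    [0.5,0,0,-46,-10],
    [0.5,0,0,0,-10],
    [0.5,0,0,0,-10],
    [0.5,0,0,0,-10],
    [0.5,0,0,0,-10],
    [0.5,0,0,0,-10],
    [0.5,0,0,0,-10],
    [0.5,0,0,0,-10],
    [0.5,0,0,0,0],
  ],
)

```text
clock: 34.85
ee_pos: [0.5409, 0.3092, 0.3606]
orientation: [-2.182, -2.259, 0.002]
force: [0.2, -0.5, -0.5]
grip_width: 0.501
```

```bash
python3 -c "
from h import *
go((.643,.2407,.36,2.2),(.643,.2407,.274,2.2))"
```

```text
tcp [0.5409 0.3092 0.3606] yaw 1.99
turn -0.2 shift [-72.3  99.4   0.5]
turn 0.0 shift [ 0.   0.1 86. ]
```

drive_tool(
  motion=[
    [0.5,-24,33,0,0],
    [0.5,-24,33,0,0],
    [0.5,-24,33,0,0],
    [0.5,0,0,0,0],
    [0.5,0,0,0,0],
  ],
)

```text
clock: 35.48
ee_pos: [0.6418, 0.2418, 0.361]
orientation: [-2.181, -2.26, 0.001]
force: [-0.1, -0.1, 0.7]
grip_width: 0.499
```

```bash
python3 -c "
from h import *
p=cams.camera('wrist'); c=cloud(p);x,y,z=np.moveaxis(c,-1,0)
m=(z>.31)&(z<.345)&(x>.6)&(x<.7)&(y>.18)&(y<.3);print('handle',m.sum(),rect(c,m,.31,.345),np.nanmax(z[m]))
m=(z>.29)&(z<.345)&(x>.6)&(x<.7)&(y>.18)&(y<.3);print('lid',m.sum(),rect(c,m,.29,.345),np.nanmax(z[m]))
go((.643,.2407,.274,2.2))"
```

```text
handle 2019 (0.6414, 0.2425, 0.101, 0.012, -87.8) 0.3320697922823902
lid 2208 (0.6439, 0.2396, 0.119, 0.016, -87.5) 0.3320697922823902
tcp [0.6415 0.2423 0.3614] yaw 2.12
turn -0.1 shift [-1.7  1.5 87.4]
```

drive_tool(
  motion=[
    [0.5,0,0,40,0],
    [0.5,0,0,35,0],
    [0.5,0,0,12,0],
    [0.5,0,0,0,0],
    [0,0,0,0,0],
    [0,0,0,0,0],
    [0,0,0,0,0],
    [0,0,0,0,0],
    [0,0,0,0,0],
  ],
  grip_force=25,
)

```text
clock: 36.65
ee_pos: [0.6424, 0.2411, 0.2748]
orientation: [-2.18, -2.262, -0.0]
force: [-1.0, -0.4, 1.1]
grip_width: 0.122
```

```bash
python3 -c "
from h import *
p,M=tool(); print(p,r.sense()['grip_width'],r.sense()['force'])
# end pose when closed was ee (.4338,.2321,.0456)
L=.235;hx=.4338+L-.0001;a1=np.arccos((hx-p[0])/L);a=np.linspace(a1,.03,14)
y=-L*np.cos(a)*1000; z=L*np.sin(a)*1000; print(a1,'z pred',.0456-.007+z[0]/1000)
for b in zip(a.round(2),np.r_[0,np.diff(y)].round(1),np.r_[0,np.diff(z)].round(1)):print(*b)"
```

```text
[0.64242359 0.2411179  0.27475329] 0.12175599939450009 [-0.97779391 -0.4397689   1.11031205]
1.45874749561689 z pred 0.27212633726390767
1.46 0.0 0.0
1.35 -25.5 -4.3
1.24 -24.8 -7.1
1.13 -23.9 -9.7
1.02 -22.7 -12.3
0.91 -21.2 -14.7
0.8 -19.5 -17.0
0.69 -17.5 -19.0
0.58 -15.3 -20.8
0.47 -12.9 -22.3
0.36 -10.4 -23.6
0.25 -7.7 -24.6
0.14 -5.0 -25.3
0.03 -2.2 -25.7
```

drive_tool(
  motion=[
    [0,0,-25,4,0],
    [0,0,-25,7,0],
    [0,0,-24,10,0],
    [0,0,-23,12,0],
    [0,0,-21,15,0],
    [0,0,-20,17,0],
    [0,0,-18,19,0],
    [0,0,0,0,0],
  ],
  grip_force=30,
)

```text
clock: 37.65
ee_pos: [0.4863, 0.2356, 0.1893]
orientation: [-2.179, -2.263, -0.001]
force: [2.5, 2.8, -8.9]
grip_width: 0.118
```

drive_tool(
  motion=[
    [0,0,-15,21,0],
    [0,0,-13,22,0],
    [0,0,-10,23,0],
    [0,0,-8,24,0],
    [0,0,-4,20,0],
    [0,0,-2,12,0],
    [0,0,0,10,0],
    [0,0,0,6,0],
    [0,0,0,0,0],
  ],
)

```text
clock: 38.78
ee_pos: [0.434, 0.2339, 0.0518]
orientation: [-2.179, -2.261, 0.001]
force: [-1.8, 2.8, -5.0]
grip_width: 0.117
```

```bash
python3 -c "
from h import *
print(r.sense()['force'],r.sense()['grip_width']); go((.4338,.2321,.0456,2.2))
p=cams.camera('wrist'); c=cloud(p);x,y,z=np.moveaxis(c,-1,0)
m=(z>.08)&(z<.13)&(x>.40)&(x<.442)&(y>.15)&(y<.30)
m&=(abs(y-.2325)>.02);print('handle',np.nanmedian(c[m],0),np.nanmax(z[m]))
m=(z>.08)&(z<.2)&(x>.475)&(x<.53)&(y>.12)&(y<.37);print('lid front z',np.nanpercentile(z[m],[5,50,95]))
"
```

```text
[-1.82962466  2.75072245 -4.9662626 ] 0.11733032353379497
tcp [0.434  0.2339 0.0518] yaw 2.13
turn -0.1 shift [-1.8 -0.2  6.2]
handle [0.43303103 0.26928982 0.10818471] 0.11099182503456498
lid front z [0.10615166 0.10756148 0.19603398]
```

drive_tool(
  motion=[
    [0,0,0,3,0],
    [0,0,0,3,0],
    [0,0,0,2,0],
    [0,0,0,0,0],
    [0,0,0,0,0],
  ],
)

```text
clock: 39.45
ee_pos: [0.4338, 0.2338, 0.0448]
orientation: [-2.179, -2.262, 0.001]
force: [-5.1, 1.6, 4.3]
grip_width: 0.12
```

```bash
python3 -c "
from h import *
print(r.sense()['force'],r.sense()['grip_width']); go((.4338,.2321,.0456,2.2))
p=cams.camera('wrist'); save(p,'w7'); c=cloud(p);x,y,z=np.moveaxis(c,-1,0)
m=(z>.08)&(z<.13)&(x>.40)&(x<.442)&(y>.15)&(y<.30)
m&=(abs(y-.2325)>.02);print('handle',np.nanmedian(c[m],0),np.nanmax(z[m]))
m=(z>.08)&(z<.2)&(x>.475)&(x<.53)&(y>.12)&(y<.37);print('lid front z',np.nanpercentile(z[m],[5,50,95]))
"
```

```text
[-5.08848868  1.64382559  4.3476233 ] 0.12022789773239158
tcp [0.4338 0.2338 0.0448] yaw 2.13
turn -0.1 shift [-1.7 -0.  -0.8]
handle [0.43280294 0.26962039 0.10143203] 0.10388868789168615
lid front z [0.10175082 0.10300686 0.19487872]
```

drive_tool(
  motion=[
    [0,0,0,3,0],
    [0,0,0,0,0],
    [0.35,0,0,0,0],
    [0.35,0,0,0,0],
    [0.35,0,0,0,0],
    [0.35,0,0,-30,0],
    [0.35,0,0,-40,0],
    [0.35,0,0,-40,0],
    [0.35,0,0,-40,0],
    [0.6,40,0,0,0],
    [0.6,40,0,0,0],
    [0.6,40,0,0,0],
  ],
)

```text
clock: 41.0
ee_pos: [0.4307, 0.3539, 0.1912]
orientation: [2.181, 2.26, -0.0]
force: [1.0, 0.2, 0.5]
grip_width: 0.598
```

drive_tool(
  motion=[
    [0.6,20,0,0,10],
    [0.6,0,0,0,10],
    [0.6,0,0,0,10],
    [0.6,0,0,0,10],
    [0.6,0,0,0,10],
    [0.6,0,0,0,10],
    [0.6,0,0,0,10],
    [0.6,0,0,0,10],
    [0.6,0,0,0,10],
    [0.6,0,0,0,0],
    [0.6,0,0,0,0],
  ],
)

```text
clock: 42.38
ee_pos: [0.4295, 0.3732, 0.1912]
orientation: [3.141, 0.062, -0.0]
force: [-0.9, -0.8, 0.6]
grip_width: 0.601
```

```bash
python3 -c "
from h import *
p=cams.camera('wrist'); save(p,'w8'); c=cloud(p);x,y,z=np.moveaxis(c,-1,0)
t=(z>.145)&(z<.17)&(x>.40)&(x<.48)&(y>.34)&(y<.43);print(t.sum(),rect(c,t,.145,.17))
m=(z>.08)&(z<.13)&(x>.47)&(x<.7)&(y>.05)&(y<.42);print('lid',rect(c,m,.08,.13),np.nanpercentile(z[m],[5,50,95]))
go((.4455,.3835,.1,-87.8),(.4455,.3835,.090,-87.8))
"
```

```text
565 (0.4443, 0.3848, 0.021, 0.014, 1.5)
lid (0.5503, 0.2427, 0.324, 0.169, -86.4) [0.10148751 0.10275019 0.10414787]
tcp [0.4295 0.3732 0.1912] yaw -87.77
turn 0.0 shift [16.4 -9.7 91.2]
turn 0.0 shift [ 0. -0. 10.]
```

drive_tool(
  motion=[
    [0.6,15,-11,0,0],
    [0.6,0,0,40,0],
    [0.6,0,0,40,0],
    [0.6,0,0,20,0],
    [0.6,0,0,0,0],
    [0,0,0,0,0],
    [0,0,0,0,0],
    [0,0,0,0,0],
    [0,0,0,0,0],
    [0,0,0,0,0],
  ],
  grip_force=20,
)

```text
clock: 43.68
ee_pos: [0.4443, 0.3835, 0.0917]
orientation: [3.139, 0.057, -0.0]
force: [-0.5, -4.0, 3.7]
grip_width: 0.15
```

drive_tool(
  motion=[
    [0,0,8,0,0],
    [0,0,8,0,0],
    [0,0,8,0,0],
    [0,0,8,0,0],
    [0,0,8,0,0],
    [0,0,5,0,0],
    [0,0,0,0,0],
    [0,0,0,0,0],
  ],
)

```text
clock: 44.68
ee_pos: [0.4461, 0.3387, 0.0916]
orientation: [3.139, 0.057, 0.0]
force: [-0.2, -0.6, 6.7]
grip_width: 0.146
```

drive_tool(
  motion=[
    [0.6,0,0,0,0],
    [0.6,0,0,0,0],
    [0.6,0,0,0,0],
    [0.6,0,0,-40,0],
    [0.6,0,0,-45,0],
    [0.6,0,0,-45,0],
    [0.6,-40,0,-20,0],
    [0.6,0,0,0,0],
    [0.6,0,0,0,0],
  ],
)

```text
clock: 45.8
ee_pos: [0.4061, 0.3381, 0.2411]
orientation: [3.14, 0.058, 0.0]
force: [-0.4, -0.6, 0.8]
grip_width: 0.599
```

```bash
python3 -c "
from h import *
p=cams.camera('wrist'); save(p,'w9'); c=cloud(p);x,y,z=np.moveaxis(c,-1,0)
t=(z>.145)&(z<.17)&(x>.40)&(x<.48)&(y>.30)&(y<.43);print('tab',t.sum(),rect(c,t,.145,.17))
m=(z>.08)&(z<.13)&(x>.47)&(x<.7)&(y>.05)&(y<.42);print('lid',np.nanpercentile(z[m],[2,50,98]))
h=(z>.085)&(z<.115)&(x>.40)&(x<.442)&(y>.15)&(y<.30); print('handle',rect(c,h,.08,.12),np.nanmedian(z[h]))
p=cams.camera('scene'); save(p,'s9')
print(r.sense()['force'])"
```

```text
tab 402 (0.4461, 0.3404, 0.022, 0.013, 2.1)
lid [0.10109305 0.10273556 0.10454811]
handle (0.4358, 0.2346, 0.101, 0.015, -88.4) 0.10148432426125228
[-0.03804765  1.01616073 -0.07965127]
```

View pics/s9.png

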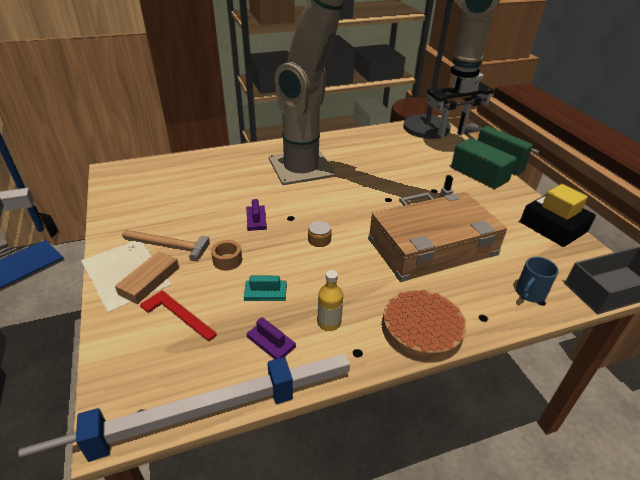

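View pics/w9.png

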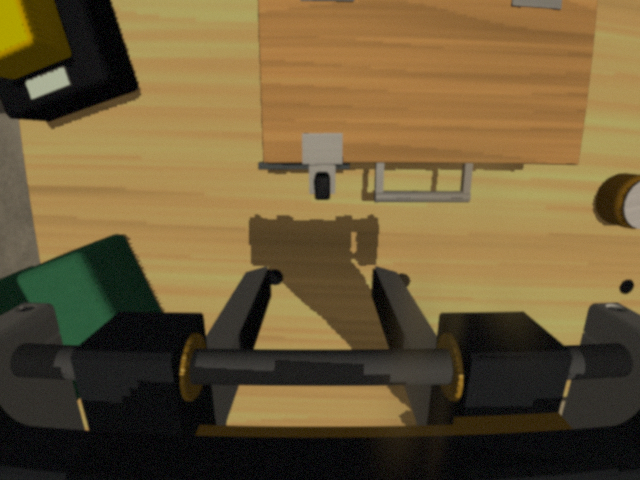

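```bash
python3 -c "
from h import *
print(finish_job())"
```

```text
the job is handed in; nothing more can be done
None
```

I put both sanding blocks that were on the bench into the chest, shut the lid and slid the lock bar home. The job was handed in at about 46 s of the 210 s allowed. The hand-in gave no verdict, so the results below are my own camera measurements.

- **Blocks:** both lie flat on the chest floor with the grip up, about 140 mm apart, measured after I let go of them. The last scene picture shows no brown block left on the bench. I left the purple and turquoise look-alikes alone.
- **Lid:** the handle top measured 0.1015 m high, as it did before I opened the chest, and the lid surface is level. I lowered the lid in the gripper at about 0.9 rad/s, well under the 2.5 rad/s limit.
- **Lock bar:** the tab is 106 mm left of the pull's middle, against 105 mm when home.
- **Other things:** by eye, the tape roll, wax tin, push stick, glue bottle and offcut stand where they were in the first picture. I did not measure them again.
- **Robot:** it was clear of everything when I handed in.

**Readings that disagreed:**
- The reported tool height was about 33 mm below the true fingertip height, as both the scene and wrist cameras showed. Because of this, my first grasp of the lid handle closed on nothing; I corrected for it in every later grasp.
- One sideways move stopped about 30 mm short and had to be made up.
- On the way down, the lid first stopped about 6 mm short of shut, and I pressed it closed.

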